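# Wedge an offcut on the slant with the rocker jig

## Task

Slide the long offcut along the jig's bed until it is home against the back wall, then press the rocker's rubber pad down so that its nose tips the far end of the offcut up tight under the steel stop bar; once it is tight, keep pressing with about 15 N (10 to 20 N) for a second. Then let go and leave the offcut wedged up on the slant. Never push with more than 30 N on the offcut or the pad, and leave the other things on the bench where they are.

Things in the scene. Friction and masses are not known exactly. Their poses are not given: they have to be found in the camera images.
- jig: Wooden bench jig, screwed to the bench. Origin on the bench top below the middle of the channel; x runs along the channel to the back wall, y left, z up (all 'jig' mm below are in this frame). Base board 12 mm thick, x -85 to 105, y -120 to 50. Bed top z = 50, x -75 to 36, y -34 to 34; on it two rails, x -65 to 35, tops z = 63, leave a channel 49 wide centred on y = 0.
- bed_front (a point): Middle of the bed's front top edge (jig -75, 0, 50). The offcut's near end overhangs it, and the offcut pivots on this edge when its far end is lifted.
- wall_face (a point): Middle of the top edge of the back wall's front face (jig 82, 0, 62); wall 60 wide, 10 thick. Between bed and wall the rocker's round nose waits 1 to 4 mm below bed level at jig x = 68, y = 0.
- rod_tops (a point): Point midway between the tops of two upright threaded rods (jig x 45, y -41 and 41, z 126), 8 mm thick. Nuts clamp a steel stop bar to them across the channel (x 35 to 55, y -50 to 50, 12 thick). The bar's underside is set anew each time, at any z from 80 to 94, and is not measured: it has to be felt.
- offcut_mid (a point): Centre of the long pine offcut: 160 mm long (its y axis), 45 wide (x), 22 thick (z), 60 to 130 g. Starts flat on the bed between the rails, 30 to 50 mm short of the wall, near end overhanging the bed's front. Home against the wall its centre is at jig x = 2, y within 2. Lifted by the nose, its top meets the stop bar when it is tipped 0.055 to 0.18 rad.
- pad_top (a point): Middle of the top of the black rubber press pad, 46x46 mm, on the outer end of the blue rocker, right of the jig (about jig 68, -178, 96 with the rocker at 0). Press it straight down, 15 to 45 mm. The pad sits on a spring in the rocker: 6 N per mm, 6 mm travel.
- rocker (a joint): Blue seesaw rocker's angle, rad: 0 nose down and pad up, grows as the pad goes down, limit 0.5; starts at 0 to 0.03. Pivot at jig 68, -80, 52, axis along x; nose 80 mm to its left, pad 105 to its right. Stiff pivot: turns under about 4 to 7 N at the pad, stays where left. Offcut meets the bar at 0.13 to 0.38 rad; only then does the force at the pad rise above 7 N (pressed slowly).
- battery_0: black battery pack, 69x107x53 mm; bystander, origin at the centre of its underside.
- screw_box: card box of screws, 60x90x46 mm; bystander, origin at the centre of its underside.
- tape_measure: yellow tape measure, 34x78x66 mm; bystander, origin at the centre of its underside.
- short_offcut: short square pine offcut, 45x85x45 mm; bystander, origin at the centre of its underside.
- marker: black marker pen, 18x124x18 mm; bystander, origin at the centre of its underside.
- spray_can: white spray can with a blue cap, standing, 65x65x197 mm; bystander, origin at the centre of its underside.
- spanner: steel spanner lying flat, 32x169x8 mm; bystander, origin at the centre of its underside.

How it is judged:
On the way, in this order (a step that is already met when the one before it is completed fails the run):
1. the offcut is slid home in the jig: within 8 mm of the back wall, still flat (x of offcut_mid in the frame of jig between -0.006 and 0.01 m and y of offcut_mid in the frame of jig between -0.01 and 0.01 m and angle between offcut_mid's own z axis and vertical below 0.03 rad), for 0.2 s.
2. the fingers press the pad with 10 to 20 N for 0.8 s on end while the offcut's far end is tipped up (x of offcut_mid in the frame of jig between -0.006 and 0.01 m and y of offcut_mid in the frame of jig between -0.01 and 0.01 m and angle between offcut_mid's own z axis and vertical between 0.045 and 0.21 rad and value of joint rocker above 0.1 rad and contact force between the fingers and pad between 10 and 20 N), for 0.8 s.
At the end, for the whole second after the job is handed in: The offcut is home (its centre -6 to +10 mm along and within 10 mm across the jig's origin) and rests tipped up by 0.045 to 0.21 rad on the rocker's nose (rocker beyond 0.1 rad), at rest (x of offcut_mid in the frame of jig between -0.006 and 0.01 m and y of offcut_mid in the frame of jig between -0.01 and 0.01 m and angle between offcut_mid's own z axis and vertical between 0.045 and 0.21 rad and value of joint rocker above 0.1 rad and linear speed of offcut below 0.01 m/s and velocity of joint rocker between -0.02 and 0.02 rad/s); the robot touches nothing.
It fails at once if the fingers push the offcut with more than 30 N (contact force between the fingers and offcut above 30 N).
It fails at once if the rocker's pad is pressed with more than 30 N (contact force between the fingers and pad above 30 N).
It fails at once if a bystander is moved by more than 20 mm (distance of any of battery_0, screw_box, tape_measure, short_offcut, marker, spray_can, spanner from where it was at the start of the episode above 0.02 m).
It also fails if it takes over 48 s, if anything falls off the work surface, if the arm or the gripper's body presses on something with over 40 N, if the wrist force passes 120 N, or if a joint passes its speed limit or range.

## Robot

A 7-joint arm with a two-finger parallel gripper is mounted at the origin on a cart in front of the work surface, level with it; the furniture and walls round the work are solid. World frame = base frame: x ahead of the robot, y to its left, z up, the work surface at z = 0. Lengths are in m, angles in rad, forces in N, time in s.
With the tool pointing down it reaches from about 0.425 to 0.825 m from the base axis. Payload 3.6 kg.
Tool frame: the origin (TCP) lies midway between the tips of the shut fingers; the grasp point (between the pads) lies 19 mm behind it; z points along the fingers, y is the line along which they close (so a half turn about z gives the same grasp; the last joint's range is limited). The gripper opens to 93 mm and grips with 3 to 60 N. Pads are 15 mm wide; open, the fingers measure 128 mm over their backs; the gripper's body (75 mm by 188 mm) begins 65 mm behind the grasp point.
Start: joints at [-1.206, 0.615, -0.013, 1.423, 0.008, 1.103, -0.04], TCP at [0.248, 0.601, 0.219] pointing down, gripper open.
Joint ranges: [-3.12, 3.12], [-0.3, 2.06], [-1.34, 1.32], [0.26, 2.42], [-1.36, 4.5], [0.01, 1.98], [-2.84, 2.84]. Speed limits (rad/s): [2.79, 2.79, 3.14, 3.14, 3.14, 3.14, 3.14].

## Interface

Orientations are given as a unit quaternion [w, x, y, z].
In Python, from rig import bot gives the robot as it stands. The module is installed in compiled form; this text tells all that it offers.
- The arm moves only by the tool move_arm, never from a script. Its argument "targets" is a list that holds one entry, the list of rows, each a list of 7 numbers: the shift along the world's x, y, z in m, then the turn, a rotation vector about the world's x, y, z in rad, then the finger opening in m, from 0 to 0.093. A call has 1 to 12 rows; each row is the pose to reach, as a shift and turn from the pose commanded when the call began; what a row does not reach only later rows make up. A row lasts 1/8 s, in which the tool goes at most 62.5 mm and 10.7 degrees, less where a joint would pass 70% of its speed; a pose out of reach is approached as far as the arm can. A call with a gripper value outside its range is refused whole. The fingers move at their own pace and stop on an object; "grip_force" is the grip in N (left out, the last holds). Time passes only in rows, so rows that repeat a pose let the fingers close. It gives the time, the measured TCP pose, the force, the opening and the grip force at its end, in the units of the state.
- bot.read_state(): the state, without advancing time (a new reading comes with each control period).
- bot.snapshot(name): name is "scene" or "top" or "wrist"; returns a dict with "frame" (384x512x3 uint8, red, green, blue), "mtx" (3x3 intrinsics, pixels), "k1" (the pictures are not rectified: a ray, as slopes to the right and down, at radius r is drawn at 1 + k1 r^2 times it, then the intrinsics apply), "cam_to_world" (4x4, takes a point from camera to world coordinates). Camera axes: x right, y up, looking along -z (the intrinsics and any distortion apply to the point x, -y, -z); pixel columns grow to the right and rows downward; lengths in m; the calibration is good to about 2 mm. A picture is of the moment at which its call begins. There is no depth.
- bot.finish_job(): hands the job in; it is judged then, once.
The state is a dict: "time": time; "qpos": joint angles; "joint_vel": joint speeds; "joint_torque": joint torques, N m; "tool_pos": TCP position; "tool_rot": TCP orientation; "force": force on the tool from outside, world axes, zero at the start; "wrist_torque": the same for the moment, N m; "opening": opening from 0.0 (shut) to 1.0 (fully open); "gripper_force": force on a finger pad.
Only numpy, scipy, OpenCV 4.12 (cv2) and the standard library are available. Lean on these libraries where they do the work, as an engineer would, in place of code of your own. Each camera call takes 0.05 s, during which the arm holds its last target. There are 200 camera calls.

## Working session

There is one attempt and no reset: what is moved stays moved. The work goes in short steps, Python scripts to look and compute and a tool call to move; the robot and the scene stay as the last step left them, time stands still between calls to the robot, and variables do not carry over. Pictures are saved under pics/ and viewed, at most 10 in all, crops included, and the job is handed in when it is done.

Besides the shell and the picture viewer there is one more tool, called after ">>>" as a command line: name --argument value ..., lists and objects as JSON in quotes. move_arm: Moves the arm, as the interface text tells. Its arguments: {"type":"object","properties":{"targets":{"type":"array","items":{"type":"array","items":{"type":"array","items":{"type":"number"}}}},"grip_force":{"type":"number"}},"required":["targets"]}

```bash
mkdir -p pics; cat > h.py <<'E'
import numpy as np, cv2, pickle
from rig import bot
def snap(name,fn):
    s=bot.snapshot(name); pickle.dump(s,open(f'pics/{fn}.pkl','wb'))
    cv2.imwrite(f'pics/{fn}.png',s['frame'][:,:,::-1]); return s
def load(fn): return pickle.load(open(f'pics/{fn}.pkl','rb'))
def ray(s,uv):
    K=np.array(s['mtx']);k=s['k1']
    p=cv2.undistortPoints(np.array([[uv]],float),K,np.array([k,0,0,0,0.]))[0,0]
    T=np.array(s['cam_to_world']); d=T[:3,:3]@np.array([p[0],-p[1],-1]); return T[:3,3],d/np.linalg.norm(d)
def atz(s,uv,z):
    o,d=ray(s,uv); return o+d*(z-o[2])/d[2]
def tri(l):
    A=np.zeros((3,3));b=np.zeros(3);R=[ray(s,uv) for s,uv in l]
    for o,d in R:
        P=np.eye(3)-np.outer(d,d);A+=P;b+=P@o
    x=np.linalg.solve(A,b); return x,[np.linalg.norm((np.eye(3)-np.outer(d,d))@(x-o)) for o,d in R]
def proj(s,X):
    T=np.linalg.inv(np.array(s['cam_to_world']));c=T[:3,:3]@X+T[:3,3]
    return cv2.projectPoints(np.array([[c[0],-c[1],-c[2]]]),np.zeros(3),np.zeros(3),np.array(s['mtx']),np.array([s['k1'],0,0,0,0.]))[0][0,0]
E
python3 - <<'E'
from h import *
a=snap('scene','s0');b=snap('top','t0')
for n,s in(('s0',a),('t0',b)): cv2.imwrite(f'pics/{n}b.png',cv2.resize(s['frame'][:,:,::-1],(800,600),interpolation=cv2.INTER_CUBIC))
print(a['mtx'],a['k1'],np.array(a['cam_to_world'])[:3,3],np.array(b['cam_to_world'])[:3,3]); print(bot.read_state())
E
```

```text
[[397.5376534    0.         259.7928716 ]
 [  0.         397.5376534  195.13960135]
 [  0.           0.           1.        ]] -0.03881053465464802 [0.19642702 0.70097055 1.14775659] [0.58367265 0.03837148 1.37839039]
{'time': 0.1, 'qpos': array([-1.20549717,  0.61580973, -0.01264509,  1.42471539,  0.00813247,
        1.1034108 , -0.04041978]), 'joint_vel': array([-0.00144561, -0.00173928,  0.00068465, -0.00354756, -0.00083435,
       -0.00019544, -0.00144642]), 'joint_torque': array([ 1.88331804e-03, -4.60040045e+01,  2.10164865e-01, -1.66243672e+01,
       -6.12687157e-02,  1.69778906e-02,  8.92078083e-05]), 'tool_pos': array([0.24791702, 0.60009897, 0.21761295]), 'tool_rot': array([-2.03152561e-04,  1.94607890e-01,  9.80880449e-01, -1.12816824e-03]), 'force': array([-0.1857512 , -0.51432154, -0.13239918]), 'wrist_torque': array([ 0.00903558, -0.05702353, -0.01645278]), 'gripper_force': 0.0, 'opening': 0.9963749094317906}
```

View pics/s0b.png

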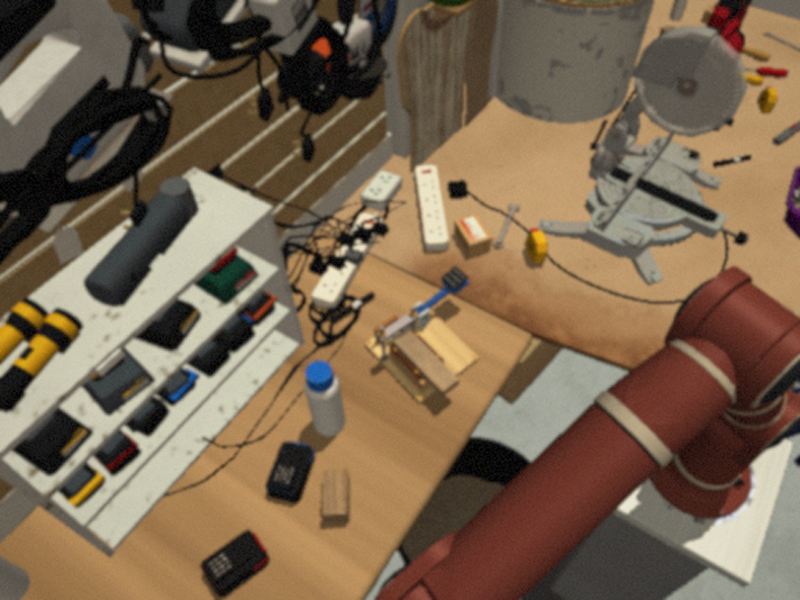

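View pics/t0b.png

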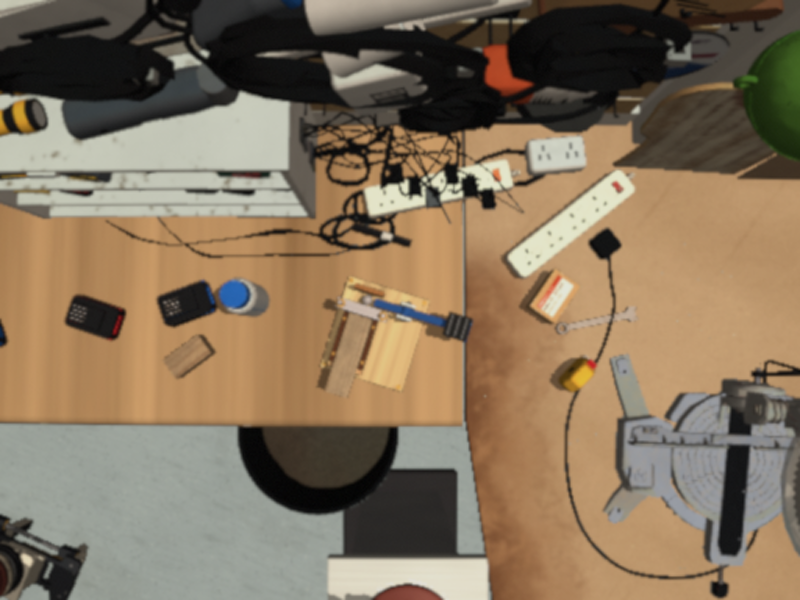

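The top view shows the jig at about (375,335) of 800x600 with the pad at (457,326). The scene view shows it at about (420,350) with the pad at (455,278). Next, enlarged crops.

```bash
python3 - <<'E'
from h import *
a=load('s0')['frame'];b=load('t0')['frame']
# top: u 195..310, v 170..256 ; scene u 225..315, v 165..265
A=cv2.resize(b[172:260,198:310,::-1],None,fx=7,fy=6.8,interpolation=cv2.INTER_CUBIC)
A=cv2.resize(b[174:258,200:306,::-1],None,fx=7,fy=7,interpolation=cv2.INTER_CUBIC);cv2.imwrite('pics/tc.png',A)
B=cv2.resize(a[168:266,228:314,::-1],None,fx=6,fy=6,interpolation=cv2.INTER_CUBIC);cv2.imwrite('pics/sc.png',B)
E
```

```text
(no output)
```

View pics/tc.png

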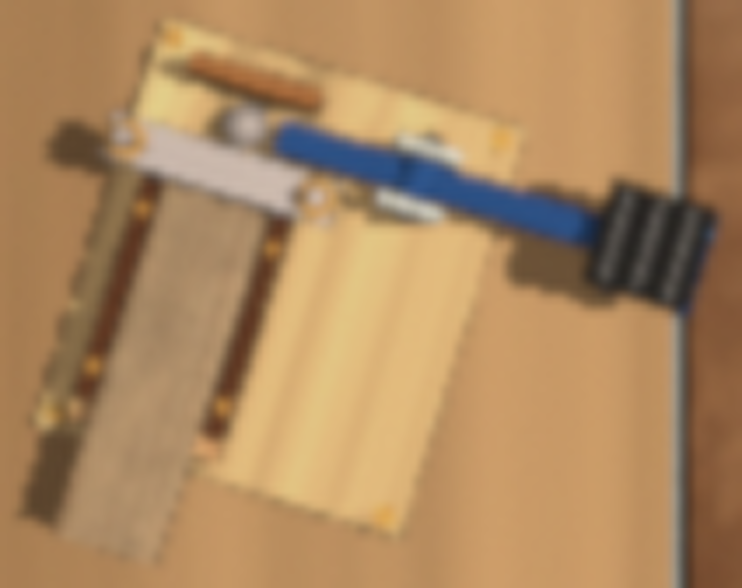

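View pics/sc.png

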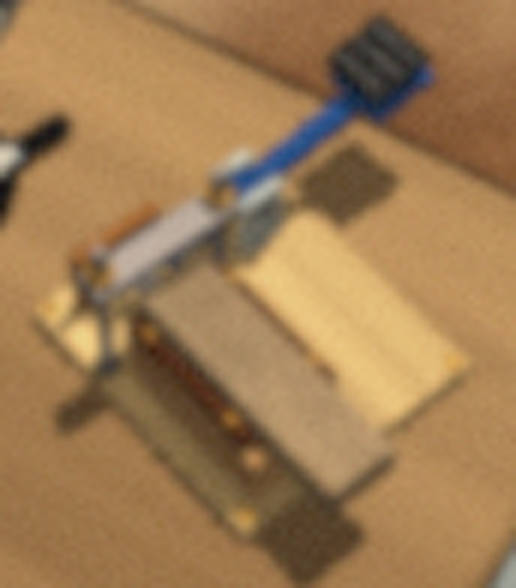

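The top crop shows board corners at (160,22), (522,128) and (402,535), the offcut's near corners at (57,537) and (155,565), and the pad centre at (653,246). The scene crop shows the pad centre at (380,58), board corners at (470,362) and (37,315), and the offcut's near corners at about (337,500) and (393,453).

```bash
cat > m.py <<'E'
from h import *
from scipy.optimize import least_squares
s,t=load('s0'),load('t0')
T=lambda x,y:((x+.5)/7-.5+200,(y+.5)/7-.5+174)
S=lambda x,y:((x+.5)/6-.5+228,(y+.5)/6-.5+168)
obs=[(t,T(160,22),(105,50,12)),(t,T(522,128),(105,-120,12)),(t,T(402,535),(-85,-120,12)),
(s,S(37,315),(105,50,12)),(s,S(470,362),(-85,-120,12)),(t,T(127,130),(45,41,126)),(t,T(318,195),(45,-41,126))]
def W(p,X):
    c,q=np.cos(p[2]),np.sin(p[2]);X=np.array(X)/1000
    return np.array([p[0]+c*X[0]-q*X[1],p[1]+q*X[0]+c*X[1],X[2]+p[3]])
f=lambda p:np.concatenate([proj(c,W(p,X))-uv for c,uv,X in obs])
r=least_squares(f,[.6,.05,-.25,0]);p=r.x
def J(w): 
    c,q=np.cos(p[2]),np.sin(p[2]);d=w-np.array([p[0],p[1],0]);return np.round(1000*np.array([c*d[0]+q*d[1],-q*d[0]+c*d[1],d[2]]),1)
if __name__=='__main__':
    print(p,np.round(r.fun,2))
    for n,a,b in(('pad',(653,246),(380,58)),('offL',(57,537),(337,500)),('offR',(155,565),(393,453))):
        x,e=tri([(t,T(*a)),(s,S(*b))]);print(n,x,e,J(x),J(atz(t,T(*a),.096 if n=='pad' else .072)))
    for X in((2,0,50),(68,-178,96),(-75,0,50),(82,0,62)):print(X,W(p,X))
E
python3 m.py
```

```text
[ 0.59588248  0.10096927 -0.29008662 -0.0090419 ] [ 0.29 -0.93  0.6  -0.34  0.17  0.05 -0.59 -0.02  0.85  0.47 -0.44  0.85
 -0.33 -0.13]
pad [ 0.60756848 -0.09162769  0.08922458] [np.float64(0.0005262753800002779), np.float64(0.000526275380000228)] [  66.3 -181.2   89.2] [  65.6 -181.    96. ]
offL [0.48370452 0.15822643 0.06467205] [np.float64(0.0003483512111527696), np.float64(0.0003483512111527186)] [-123.9   22.8   64.7] [-123.4   22.    72. ]
offR [0.47301318 0.11725714 0.06367482] [np.float64(0.001457339638498381), np.float64(0.001457339638498395)] [-122.4  -19.5   63.7] [-122.6  -20.9   72. ]
(2, 0, 50) [0.59779892 0.1003972  0.0409581 ]
(68, -178, 96) [ 0.61012711 -0.08904413  0.0869581 ]
(-75, 0, 50) [0.52401605 0.12242191 0.0409581 ]
(82, 0, 62) [0.67445645 0.07751438 0.0529581 ]
```

>>> move_arm --targets '[[[0.03, -0.055, 0.01, 0, 0, 0.02, 0], [0.06, -0.11, 0.02, 0, 0, 0.04, 0], [0.08, -0.17, 0.03, 0, 0, 0.06, 0], [0.1, -0.225, 0.04, 0, 0, 0.08, 0], [0.13, -0.28, 0.04, 0, 0, 0.1, 0], [0.155, -0.335, 0.04, 0, 0, 0.1, 0], [0.18, -0.39, 0.04, 0, 0, 0.1, 0], [0.205, -0.445, 0.04, 0, 0, 0.1, 0], [0.232, -0.5, 0.04, 0, 0, 0.1, 0], [0.232, -0.5, 0.04, 0, 0, 0.1, 0], [0.232, -0.5, 0.04, 0, 0, 0.1, 0]]]'

```text
time: 1.48
tool_pos: [0.4796, 0.1012, 0.2582]
tool_rot: [-0.001, 0.145, 0.989, 0.0]
force: [-0.3, 0.1, 0.6]
opening: 0.003
gripper_force: 0.0
```

```bash
python3 - <<'E'
from h import *
s=snap('wrist','w1');cv2.imwrite('pics/w1b.png',cv2.resize(s['frame'][:,:,::-1],(800,600),interpolation=cv2.INTER_CUBIC))
print(bot.read_state()['tool_pos'],np.array(s['cam_to_world']),s['mtx'])
E
```

```text
[0.47947338 0.10213492 0.25833734] [[ 2.87958881e-01 -9.21848369e-01 -2.59374764e-01  4.07839182e-01]
 [ 9.57642751e-01  2.77135869e-01  7.82053178e-02  1.23925343e-01]
 [-2.11393948e-04 -2.70908278e-01  9.62605142e-01  4.23877570e-01]
 [ 0.00000000e+00  0.00000000e+00  0.00000000e+00  1.00000000e+00]] [[272.77722505   0.         252.59698495]
 [  0.         272.77722505 183.70877973]
 [  0.           0.           1.        ]]
```

View pics/w1b.png

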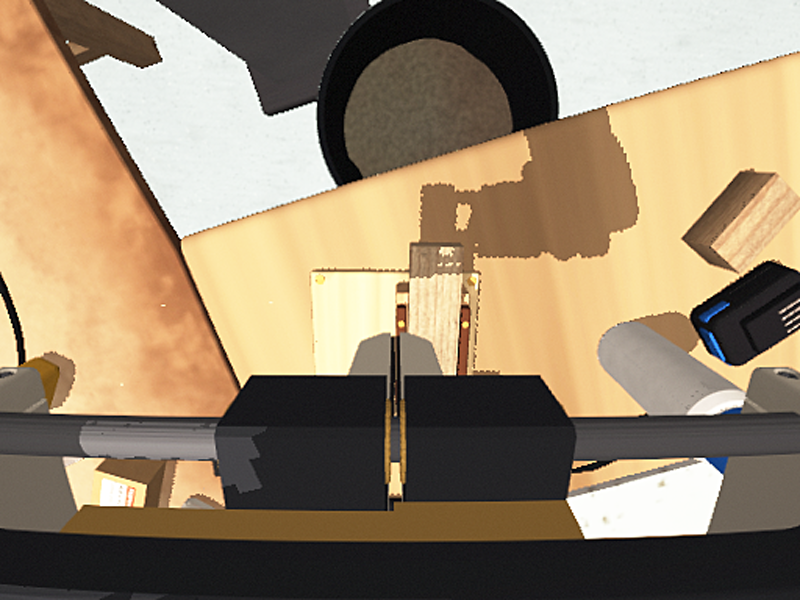

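The wrist view shows the board's near corners at (312,270) and (481,272). The offcut's near end face runs from its bottom edge at row 243 to its top edge at about row 275, columns 410 to 463.

```bash
cat >> m.py <<'E'
w=load('w1'); V=lambda x,y:((x+.5)*.64-.5,(y+.5)*.64-.5)
if __name__=='__main__':
    print('wrist')
    for uv,z in(((312,270),.012),((481,272),.012),((411,243),.05),((463,243),.05),((409,275),.072),((464,274),.072)):
        x=atz(w,V(*uv),z);print(x,J(x))
    for a,b in(((57,537),(464,274)),((155,565),(409,275))):
        x,e=tri([(t,T(*a)),(w,V(*b))]);print(x,e[0],J(x))
    obs=obs+[(w,V(312,270),(-85,-120,12)),(w,V(481,272),(-85,50,12))]
    f2=lambda q:f3([*q,0])
    f3=lambda p:np.concatenate([proj(c,W(p,X))-uv for c,uv,X in obs])
    r=least_squares(f2,[.6,.1,-.29]);print(r.x,np.round(r.fun,1))
    r=least_squares(f3,[.6,.1,-.29,0]);print(r.x,np.round(r.fun,1))
E
python3 m.py | sed -n '/wrist/,$p'
```

```text
wrist
[0.4779216  0.01659941 0.012     ] [ -88.9 -114.6   12. ]
[0.52830354 0.17708375 0.012     ] [-86.5  53.6  12. ]
[0.473605   0.11890179 0.05      ] [-122.3  -17.8   50. ]
[0.48684248 0.16309802 0.05      ] [-122.3   28.3   50. ]
[0.49565778 0.10991117 0.072     ] [-98.6 -20.1  72. ]
[0.50828689 0.1550137  0.072     ] [-99.4  26.7  72. ]
[0.48910056 0.1501574  0.13933851] 0.0010888458384956032 [-116.4   16.6  139.3]
[0.47840371 0.11230351 0.14071323] 0.00035980258030491664 [-115.8  -22.7  140.7]
[ 0.59522022  0.10353227 -0.30464492] [-0.2 -1.1  0.3  0.4 -1.2  0.9 -0.8 -1.3  1.   0.2 -1.3  0.8 -1.1  0.3
 -1.2  0.5 -0.1  0.6]
[ 0.59625739  0.10301159 -0.30501945 -0.00657858] [ 0.1 -1.2  0.3  0.2 -1.   0.4 -0.8 -0.4  0.6  1.  -0.9  0.5 -0.9 -0.
 -0.5  0.2 -1.   0.3]
```

>>> move_arm --targets '[[[-0.028, 0.048, 0, 0, 0, 0, 0], [-0.028, 0.048, -0.05, 0, 0, 0, 0], [-0.028, 0.048, -0.1, 0, 0, 0, 0], [-0.028, 0.048, -0.15, 0, 0, 0, 0], [-0.028, 0.048, -0.203, 0, 0, 0, 0], [-0.028, 0.048, -0.203, 0, 0, 0, 0], [-0.028, 0.048, -0.203, 0, 0, 0, 0]]]'

```text
time: 2.4
tool_pos: [0.4528, 0.1501, 0.057]
tool_rot: [0.001, 0.144, 0.99, 0.001]
force: [0.6, -0.3, 0.4]
opening: 0.002
gripper_force: 0.0
```

```bash
python3 - <<'E'
from h import *
s=snap('wrist','w2');cv2.imwrite('pics/w2b.png',cv2.resize(s['frame'][:,:,::-1],(800,600),interpolation=cv2.INTER_CUBIC))
st=bot.read_state();print(st['tool_pos'],st['force'])
E
```

```text
[0.4534532  0.15004489 0.05767957] [-0.76521573  0.69815631 -0.09003725]
```

View pics/w2b.png

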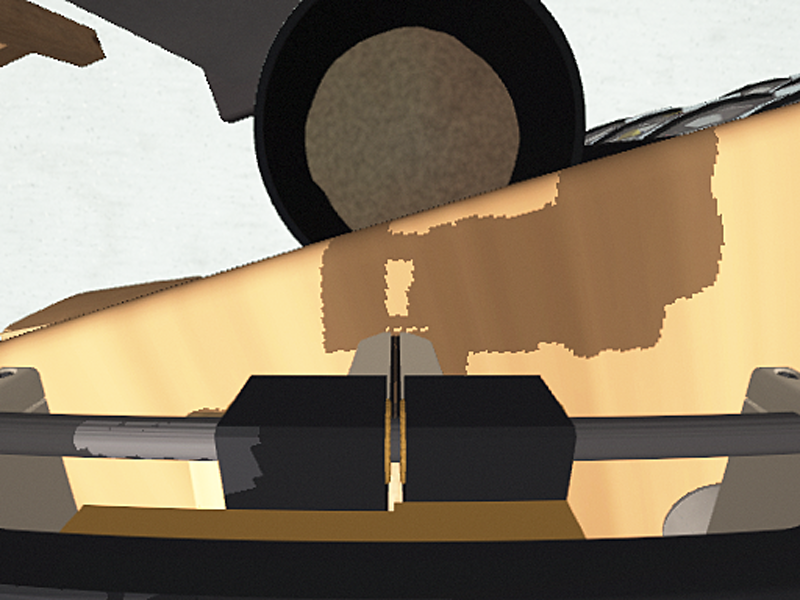

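The wrist view shows the fingers in free space in front of the offcut. Next, the push along the channel.

>>> move_arm --targets '[[[0.004, -0.001, 0, 0, 0, 0, 0], [0.008, -0.002, 0, 0, 0, 0, 0], [0.012, -0.004, 0, 0, 0, 0, 0], [0.016, -0.005, 0, 0, 0, 0, 0], [0.02, -0.006, 0, 0, 0, 0, 0], [0.024, -0.007, 0, 0, 0, 0, 0], [0.028, -0.009, 0, 0, 0, 0, 0], [0.032, -0.01, 0, 0, 0, 0, 0], [0.036, -0.011, 0, 0, 0, 0, 0], [0.04, -0.012, 0, 0, 0, 0, 0], [0.044, -0.0135, 0, 0, 0, 0, 0], [0.048, -0.0145, 0, 0, 0, 0, 0]]]'

```text
time: 3.95
tool_pos: [0.5004, 0.1341, 0.0556]
tool_rot: [-0.0, 0.145, 0.989, -0.0]
force: [-0.3, 0.6, -0.5]
opening: 0.006
gripper_force: 0.2
```

```bash
python3 -c "
from h import *
st=bot.read_state();print(st['tool_pos'],st['force'])"
```

```text
[0.50042638 0.1340809  0.05562062] [-0.27248398  0.6092141  -0.50890188]
```

>>> move_arm --targets '[[[0.002, -0.0006, 0, 0, 0, 0, 0], [0.004, -0.0012, 0, 0, 0, 0, 0], [0.006, -0.0018, 0, 0, 0, 0, 0], [0.008, -0.0024, 0, 0, 0, 0, 0]]]'

```text
time: 4.45
tool_pos: [0.5083, 0.1318, 0.0556]
tool_rot: [0.0, 0.145, 0.989, -0.0]
force: [-0.0, -0.0, 0.0]
opening: 0.005
gripper_force: 0.3
```

>>> move_arm --targets '[[[0.001, -0.0003, 0, 0, 0, 0, 0], [0.002, -0.0006, 0, 0, 0, 0, 0]]]'

```text
time: 4.7
tool_pos: [0.51, 0.1313, 0.0557]
tool_rot: [-0.0, 0.145, 0.989, -0.0]
force: [-1.1, 1.0, 1.0]
opening: 0.007
gripper_force: 0.4
```

>>> move_arm --targets '[[[0.001, -0.0003, 0, 0, 0, 0, 0], [0.002, -0.0006, 0, 0, 0, 0, 0]]]'

```text
time: 4.95
tool_pos: [0.5122, 0.1306, 0.0556]
tool_rot: [-0.0, 0.145, 0.989, -0.0]
force: [-1.2, 1.0, 0.3]
opening: 0.003
gripper_force: 0.3
```

>>> move_arm --targets '[[[0.001, -0.0003, 0, 0, 0, 0, 0], [0.001, -0.0003, 0, 0, 0, 0, 0]]]'

```text
time: 5.2
tool_pos: [0.5127, 0.1305, 0.0556]
tool_rot: [-0.001, 0.145, 0.989, -0.0]
force: [-1.8, 0.6, 1.5]
opening: 0.005
gripper_force: 1.0
```

>>> move_arm --targets '[[[0.001, -0.0003, 0, 0, 0, 0, 0], [0.001, -0.0003, 0, 0, 0, 0, 0]]]'

```text
time: 5.45
tool_pos: [0.5127, 0.1305, 0.0556]
tool_rot: [-0.001, 0.145, 0.989, -0.0]
force: [-5.7, 0.9, 4.0]
opening: 0.006
gripper_force: 2.7
```

>>> move_arm --targets '[[[0.001, -0.0003, 0, 0, 0, 0, 0], [0.001, -0.0003, 0, 0, 0, 0, 0]]]'

```text
time: 5.7
tool_pos: [0.5127, 0.1304, 0.0555]
tool_rot: [-0.002, 0.145, 0.989, -0.0]
force: [-6.3, 2.9, 5.3]
opening: 0.003
gripper_force: 3.4
```

>>> move_arm --targets '[[[-0.015, 0.0045, 0, 0, 0, 0, 0], [-0.03, 0.009, 0, 0, 0, 0, 0], [-0.03, 0.009, 0.05, 0, 0, 0, 0], [-0.03, 0.009, 0.11, 0, 0, 0, 0], [-0.02, -0.02, 0.16, 0, 0, 0, 0], [0.01, -0.07, 0.18, 0, 0, 0, 0], [0.04, -0.12, 0.18, 0, 0, 0, 0], [0.07, -0.17, 0.18, 0, 0, 0, 0], [0.093, -0.219, 0.18, 0, 0, 0, 0], [0.093, -0.219, 0.13, 0, 0, 0, 0], [0.093, -0.219, 0.08, 0, 0, 0, 0], [0.093, -0.219, 0.08, 0, 0, 0, 0]]]'

```text
time: 7.2
tool_pos: [0.6048, -0.0886, 0.1318]
tool_rot: [-0.005, 0.145, 0.989, -0.0]
force: [-0.1, 0.0, 0.5]
opening: 0.007
gripper_force: 0.0
```

```bash
python3 - <<'E'
from h import *
a=snap('scene','s1')['frame'];b=snap('top','t1')['frame']
st=bot.read_state();print(st['tool_pos'],st['force'])
A=cv2.resize(a[158:266,228:324,::-1],(400,450),interpolation=cv2.INTER_CUBIC)
B=cv2.resize(b[166:256,200:306,::-1],(400,450),interpolation=cv2.INTER_CUBIC)
cv2.imwrite('pics/c1.png',np.hstack([A,B]))
E
```

```text
[ 0.60892597 -0.08919749  0.13674473] [0.56523753 0.33811907 0.48540329]
```

View pics/c1.png

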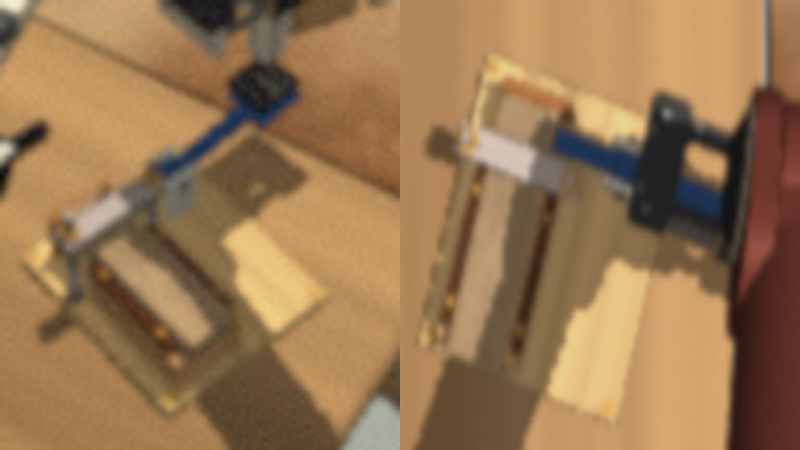

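The offcut is home against the wall in both views, and the fingers hang over the pad's middle. Next, descend and feel for contact.

>>> move_arm --targets '[[[0, 0, -0.015, 0, 0, 0, 0], [0, 0, -0.028, 0, 0, 0, 0], [0, 0, -0.032, 0, 0, 0, 0], [0, 0, -0.034, 0, 0, 0, 0], [0, 0, -0.036, 0, 0, 0, 0], [0, 0, -0.038, 0, 0, 0, 0], [0, 0, -0.04, 0, 0, 0, 0], [0, 0, -0.042, 0, 0, 0, 0]]]'

```text
time: 8.3
tool_pos: [0.6082, -0.0897, 0.0942]
tool_rot: [0.0, 0.145, 0.989, -0.0]
force: [-1.5, 0.1, 4.8]
opening: 0.006
gripper_force: 2.0
```

>>> move_arm --targets '[[[0, 0, -0.001, 0, 0, 0, 0], [0, 0, -0.002, 0, 0, 0, 0], [0, 0, -0.003, 0, 0, 0, 0], [0, 0, -0.004, 0, 0, 0, 0]]]'

```text
time: 8.8
tool_pos: [0.608, -0.0907, 0.0899]
tool_rot: [0.0, 0.146, 0.989, -0.001]
force: [-1.2, -1.9, 5.5]
opening: 0.003
gripper_force: 2.3
```

>>> move_arm --targets '[[[0, 0, -0.001, 0, 0, 0, 0], [0, 0, -0.002, 0, 0, 0, 0], [0, 0, -0.003, 0, 0, 0, 0], [0, 0, -0.004, 0, 0, 0, 0]]]'

```text
time: 9.3
tool_pos: [0.6081, -0.0909, 0.0859]
tool_rot: [0.0, 0.146, 0.989, -0.001]
force: [-1.5, -2.3, 5.9]
opening: 0.008
gripper_force: 2.4
```

>>> move_arm --targets '[[[0, 0, -0.001, 0, 0, 0, 0], [0, 0, -0.002, 0, 0, 0, 0], [0, 0, -0.003, 0, 0, 0, 0], [0, 0, -0.004, 0, 0, 0, 0]]]'

```text
time: 9.8
tool_pos: [0.6082, -0.0912, 0.0819]
tool_rot: [0.0, 0.146, 0.989, -0.001]
force: [-2.7, -3.7, 5.3]
opening: 0.008
gripper_force: 2.4
```

>>> move_arm --targets '[[[-0.0005, -0.0015, -0.001, 0, 0, 0, 0], [-0.0007, -0.0023, -0.002, 0, 0, 0, 0]]]'

```text
time: 10.05
tool_pos: [0.608, -0.0918, 0.0798]
tool_rot: [0.001, 0.145, 0.989, -0.0]
force: [-0.7, -1.8, 3.9]
opening: 0.004
gripper_force: 2.2
```

>>> move_arm --targets '[[[-0.0002, -0.0005, -0.001, 0, 0, 0, 0], [-0.0003, -0.001, -0.002, 0, 0, 0, 0]]]'

```text
time: 10.3
tool_pos: [0.6078, -0.0924, 0.0777]
tool_rot: [0.001, 0.145, 0.989, 0.0]
force: [-0.2, -2.2, 4.3]
opening: 0.006
gripper_force: 2.2
```

>>> move_arm --targets '[[[-0.0002, -0.0005, -0.001, 0, 0, 0, 0], [-0.0003, -0.001, -0.002, 0, 0, 0, 0]]]'

```text
time: 10.55
tool_pos: [0.6077, -0.0929, 0.0757]
tool_rot: [0.001, 0.145, 0.989, 0.0]
force: [1.3, -0.3, 4.7]
opening: 0.003
gripper_force: 2.1
```

>>> move_arm --targets '[[[-0.0002, -0.0005, -0.001, 0, 0, 0, 0], [-0.0003, -0.0008, -0.0015, 0, 0, 0, 0]]]'

```text
time: 10.8
tool_pos: [0.6074, -0.0932, 0.0742]
tool_rot: [0.001, 0.145, 0.989, 0.001]
force: [2.8, 0.7, 4.2]
opening: 0.004
gripper_force: 1.9
```

>>> move_arm --targets '[[[-0.0002, -0.0005, -0.001, 0, 0, 0, 0], [-0.0003, -0.0008, -0.0015, 0, 0, 0, 0]]]'

```text
time: 11.05
tool_pos: [0.6066, -0.0941, 0.0726]
tool_rot: [0.0, 0.145, 0.989, 0.001]
force: [2.0, 2.0, 3.3]
opening: 0.002
gripper_force: 1.8
```

>>> move_arm --targets '[[[0, 0, -0.001, 0, 0, 0, 0], [0, 0, -0.0015, 0, 0, 0, 0]]]'

```text
time: 11.3
tool_pos: [0.6062, -0.0948, 0.071]
tool_rot: [-0.0, 0.145, 0.989, 0.0]
force: [2.7, 2.5, 4.1]
opening: 0.006
gripper_force: 1.9
```

>>> move_arm --targets '[[[0, -0.0003, -0.001, 0, 0, 0, 0], [0, -0.0004, -0.0015, 0, 0, 0, 0]]]'

```text
time: 11.55
tool_pos: [0.6059, -0.0953, 0.0694]
tool_rot: [-0.0, 0.145, 0.989, 0.0]
force: [1.9, 3.1, 4.3]
opening: 0.007
gripper_force: 1.8
```

>>> move_arm --targets '[[[0, 0.0003, -0.001, 0, 0, 0, 0], [0, 0.0003, -0.0015, 0, 0, 0, 0]]]'

```text
time: 11.8
tool_pos: [0.6059, -0.0954, 0.0681]
tool_rot: [-0.0, 0.145, 0.989, -0.0]
force: [1.8, 1.9, 5.1]
opening: 0.006
gripper_force: 2.7
```

>>> move_arm --targets '[[[0, 0, -0.001, 0, 0, 0, 0], [0, 0, -0.0015, 0, 0, 0, 0]]]'

```text
time: 12.05
tool_pos: [0.606, -0.0954, 0.0673]
tool_rot: [-0.0, 0.145, 0.989, -0.0]
force: [-1.4, 3.2, 9.0]
opening: 0.01
gripper_force: 4.3
```

The force now rises past 7 N, so the offcut has met the bar. Smaller steps from here.

>>> move_arm --targets '[[[0, 0, -0.0005, 0, 0, 0, 0], [0, 0, -0.0005, 0, 0, 0, 0]]]'

```text
time: 12.3
tool_pos: [0.606, -0.0954, 0.0671]
tool_rot: [-0.0, 0.145, 0.989, -0.0]
force: [-0.3, 3.2, 9.2]
opening: 0.003
gripper_force: 4.6
```

>>> move_arm --targets '[[[0, 0, -0.0005, 0, 0, 0, 0], [0, 0, -0.0005, 0, 0, 0, 0]]]'

```text
time: 12.55
tool_pos: [0.606, -0.0954, 0.0668]
tool_rot: [-0.0, 0.145, 0.989, -0.0]
force: [-1.0, 3.0, 10.3]
opening: 0.007
gripper_force: 5.1
```

>>> move_arm --targets '[[[0, 0, -0.0005, 0, 0, 0, 0], [0, 0, -0.001, 0, 0, 0, 0], [0, 0, -0.001, 0, 0, 0, 0]]]'

```text
time: 12.92
tool_pos: [0.606, -0.0954, 0.0662]
tool_rot: [-0.0, 0.145, 0.989, -0.0]
force: [-1.0, 2.8, 12.8]
opening: 0.001
gripper_force: 6.2
```

>>> move_arm --targets '[[[0, 0, -0.0005, 0, 0, 0, 0], [0, 0, -0.001, 0, 0, 0, 0], [0, 0, -0.001, 0, 0, 0, 0]]]'

```text
time: 13.3
tool_pos: [0.606, -0.0954, 0.0657]
tool_rot: [-0.0, 0.145, 0.989, -0.0]
force: [-2.1, 2.2, 14.6]
opening: 0.005
gripper_force: 7.3
```

Now hold for about 1.4 s at roughly 15 N.

>>> move_arm --targets '[[[0, 0, 0, 0, 0, 0, 0], [0, 0, 0, 0, 0, 0, 0], [0, 0, 0, 0, 0, 0, 0], [0, 0, 0, 0, 0, 0, 0], [0, 0, 0, 0, 0, 0, 0], [0, 0, 0, 0, 0, 0, 0], [0, 0, 0, 0, 0, 0, 0], [0, 0, 0, 0, 0, 0, 0], [0, 0, 0, 0, 0, 0, 0], [0, 0, 0, 0, 0, 0, 0], [0, 0, 0, 0, 0, 0, 0]]]'

```text
time: 14.68
tool_pos: [0.6061, -0.0954, 0.0657]
tool_rot: [-0.0, 0.145, 0.989, 0.0]
force: [-2.1, 2.6, 13.9]
opening: 0.002
gripper_force: 7.3
```

```bash
python3 - <<'E'
from h import *
print(bot.read_state()['force'])
a=snap('scene','s2')['frame'];b=snap('top','t2')['frame']
A=cv2.resize(a[158:266,228:324,::-1],(400,450),interpolation=cv2.INTER_CUBIC)
B=cv2.resize(b[166:256,200:306,::-1],(400,450),interpolation=cv2.INTER_CUBIC)
cv2.imwrite('pics/c2.png',np.hstack([A,B]))
E
```

```text
[-2.11363357  2.55403974 13.86313164]
```

View pics/c2.png

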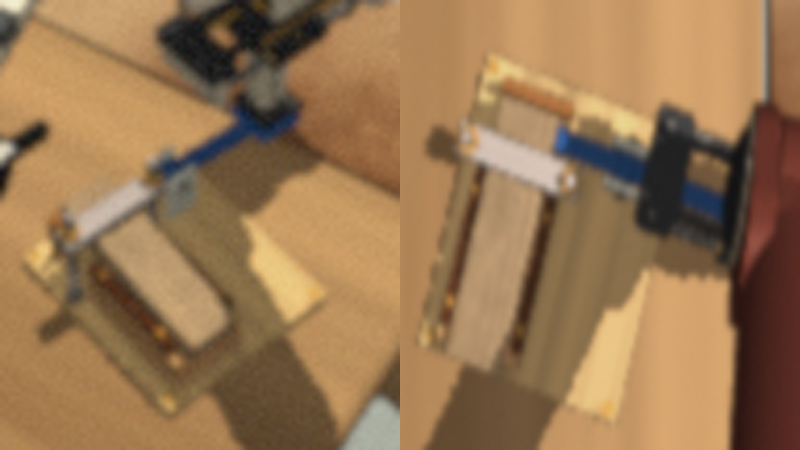

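The offcut is home and tipped up under the bar, and the hold is done. Next, release gently, straight up.

>>> move_arm --targets '[[[0, 0, 0.001, 0, 0, 0, 0], [0, 0, 0.002, 0, 0, 0, 0], [0, 0, 0.004, 0, 0, 0, 0], [0, 0, 0.007, 0, 0, 0, 0], [0, 0, 0.012, 0, 0, 0, 0], [0, 0, 0.03, 0, 0, 0, 0], [0, 0, 0.06, 0, 0, 0, 0], [0, 0, 0.1, 0, 0, 0, 0], [0, 0, 0.1, 0, 0, 0, 0], [0, 0, 0.1, 0, 0, 0, 0]]]'

```text
time: 16.02
tool_pos: [0.6057, -0.0954, 0.1637]
tool_rot: [-0.0, 0.145, 0.989, -0.0]
force: [-0.4, 0.5, 0.2]
opening: 0.011
gripper_force: 0.0
```

```bash
python3 - <<'E'
from h import *
print(bot.read_state()['force'])
a=snap('scene','s3')['frame'];b=snap('top','t3')['frame']
A=cv2.resize(a[158:266,228:324,::-1],(400,450),interpolation=cv2.INTER_CUBIC)
B=cv2.resize(b[166:256,200:306,::-1],(400,450),interpolation=cv2.INTER_CUBIC)
cv2.imwrite('pics/c3.png',np.hstack([A,B]))
E
```

```text
[-0.37683153  0.50168822  0.18676121]
```

View pics/c3.png

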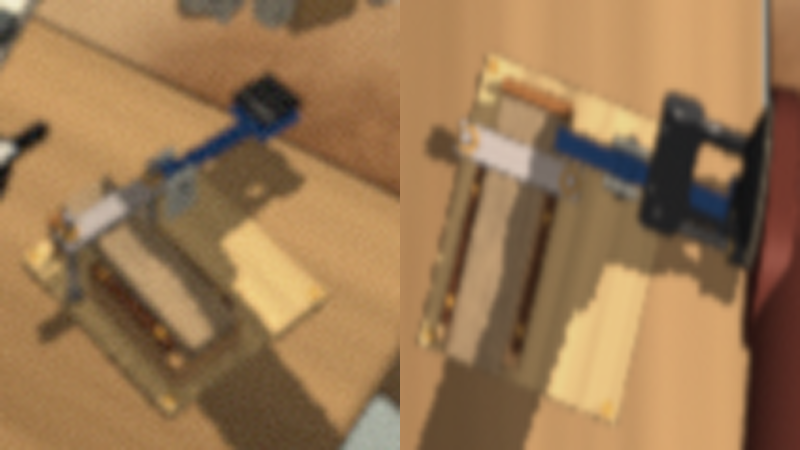

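The offcut is still home, and the pad sits near (268,100) in the left crop. I'll check its height numerically against the start.

```bash
python3 - <<'E'
from h import *
for n in('s0','s1','s3'):
    s=load(n);f=s['frame'][165:192,275:305].astype(int);m=(f.max(2)<80)&(f[:,:,2]-f[:,:,0]<25)
    k,l,st,c=cv2.connectedComponentsWithStats(m.astype('uint8'));i=1+np.argmax(st[1:,4]);print(n,st[i],c[i]+[275,165])
s=load('s0')
for X in((.608,-.089,.092),(.6065,-.096,.064)):print(proj(s,np.array(X)))
E
```

```text
s0 [  8   7  16  13 128] [290.1640625 178.3125   ]
s1 [  7   8  17  14 132] [290.10606061 178.35606061]
s3 [  9  11  16  12 120] [291.35       181.94166667]
[290.61201628 177.17406573]
[291.61881527 181.18493189]
```

```bash
python3 -c "
from rig import bot
print(bot.finish_job())"
```

```text
the job is handed in; nothing more can be done
None
```

I slid the offcut home against the back wall, pressed the pad with about 14–15 N for roughly 1.5 s once it was tight under the bar, and let go. Pictures taken after release show the offcut still home and the pad still down. The job is handed in at about 16 s; no verdict came back.

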